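Lock the orange-lidded screw tin by folding down its two end clips

ROBOT

A 6-joint arm with a two-finger parallel gripper is mounted at the origin on the work surface. World frame = base frame: x ahead of the robot, y to its left, z up, the work surface at z = 0. Lengths are in m, angles in rad, forces in N, time in s.
With the tool pointing down it reaches from about 0.325 to 0.775 m from the base axis. Payload 9.3 kg.
Tool frame: the origin (TCP) lies midway between the tips of the shut fingers; the grasp point (between the pads) lies 19 mm behind it; x points along the fingers, y is the direction in which the jaws open and shut, and the axes are right-handed (so a half turn about x gives the same grasp; the last joint's range is limited). The gripper opens to 85 mm and grips with 20 to 120 N. Pads are 22 mm wide; open, the fingers measure 114 mm over their backs; the gripper's body (76 mm by 85 mm) begins 54 mm behind the grasp point. The pads swing forward as they close: fully open they stand 13 mm farther back than shut.
Start: joints at [1.189, 0.259, 0.021, 1.334, 0, 1.418], TCP at [0.125, 0.536, 0.231] pointing down, gripper open.
Joint ranges: [-3.04, 3.04], [-0.91, 1.82], [-1.04, 1.36], [-1.92, 1.95], [-1.52, 1.45], [-3.14, 3.14]. Speed limits (rad/s): [2.22, 2.22, 2.79, 3.14, 3.14, 3.14].

INTERFACE

Orientations are given as a unit quaternion [x, y, z, w].
In Python, from cell import status, eyes, order gives the robot as it stands. The module is installed in compiled form; this text tells all that it offers.
- The arm moves only by the tool jog_arm, never from a script. Its argument "motion" is a list that holds one entry, the list of rows, each a list of 7 numbers: the shift along the tool's x, y, z in m, then the turn, a rotation vector about the tool's x, y, z in rad, then the opening, from 0 (shut) to 1 (fully open). A call has 1 to 8 rows; each row is the pose to reach, as a shift and turn from the pose commanded when the call began, along the tool's axes at that moment; what a row does not reach only later rows make up. A row lasts 1/8 s, in which the tool goes at most 62.5 mm and 10.7 degrees, less where a joint would pass 70% of its speed; a pose out of reach is approached as far as the arm can. A call with a gripper value outside its range is refused whole. The fingers move at their own pace and stop on an object; "force" is the grip in N (left out, the last holds). Time passes only in rows, so rows that repeat a pose let the fingers close. It gives the time, the measured TCP pose, the force and the opening at its end, in the units of the state.
- status.observe(): the state, without advancing time (a new reading comes with each control period).
- eyes.grab_frame(name): name is "scene" or "top" or "wrist"; returns the picture (384x512x3 uint8, blue, green, red); there is no depth.
- eyes.get_calibration(name): a dict with "fx", "fy", "cx", "cy" (pixels), "R" (3x3) and "t" (3): a world point X has camera coordinates R X + t. Camera axes: x right, y down, z forward; pixel columns grow to the right and rows downward; lengths in m; the calibration is good to about 2 mm. A picture is of the moment at which its call begins: read the wrist's pose just before it. get_calibration takes no time and is no camera call; for the wrist camera it gives the pose at the moment of the call.
- order.sign_off(): hands the job in, once; it reports no verdict.
The state is a dict: "t": time; "joint_positions": joint angles; "joint_vel": joint speeds; "tau": joint torques, N m; "tcp_pos": TCP position; "tcp_rot": TCP orientation; "force": force on the tool from outside, world axes, zero at the start; "wrist_torque": the same for the moment, N m; "gripper_width": opening from 0.0 (shut) to 1.0 (fully open).
Only numpy, scipy, OpenCV 4.12 (cv2) and the standard library are available. Lean on these libraries where they do the work, as an engineer would, in place of code of your own. Each camera call takes 0.05 s, during which the arm holds its last target.

TASK

Lock the steel screw tin with the orange lid: fold down its two open black clips, one after the other, until each lies against the end of the tin, and leave the tin standing where it is. Do not fold the clip of the clear box with the blue lid; that one stays open.

Things in the scene. Friction and masses are not known exactly. Their poses are not given: they have to be found in the camera images.
- tin_lid (a point): centre of the top face of the orange lid of the steel tin, 73 mm above the counter; z up, y along the tin's length to the left clip. Over the lid the tin is 104 mm (x) by 154 mm (y), turned up to 35 degrees; lid already on; about 2.5 kg, standing loose. Each short end has a clip hinged on a line parallel to the tin's x, 79 mm from this point along +y or -y, 66 mm above the counter.
- clip_left (a joint): black clip on the tin's +y end (left seen from the robot), a plate 50 mm wide (centred on the end), 42 long, 4 thick. Angle in rad: 0 = hanging straight down flat against the tin's end, lower edge 24 mm above the counter (stop); 1.57 = straight out, level; larger = pointing up and out. Starts at 1.5 to 2.0; stiff hinge (0.035 N m), stays where it is left
- clip_right (a joint): the same clip on the tin's -y end (right seen from the robot), same size, stiffness and angles: 0 = flat against the end, 1.57 = straight out, level. Starts open at 1.5 to 2.0
- blue_clip (a joint): angle of a like clip on the robot-facing side of another box, clear plastic with a blue lid, 122 mm square, 56 mm tall, which stands on the other side of the robot's centre line (y = 0) from the tin. 0 = folded down, 1.57 = straight out. Starts open at 1.5 to 2.0 rad and must stay open
Not all that is in view belongs to the job. What is shaped like the part that bears blue_clip but green, purple or turquoise is not meant.

How it is judged:
By the outcome, as a careful person would: the job done as asked, in the order asked, and still so for the second after the job is handed in, with the robot touching nothing.
It also fails if it takes over 38 s, if anything falls off the work surface, if the arm or the gripper's body presses on something with over 40 N, if the wrist force passes 120 N, or if a joint passes its speed limit or range.

## Working session

There is one attempt and no reset: what is moved stays moved. The work goes in short steps, Python scripts to look and compute and a tool call to move; the robot and the scene stay as the last step left them, time stands still between calls to the robot, and variables do not carry over. Pictures are saved under pics/ and viewed, and the job is handed in when it is done.

Besides the shell and the picture viewer there is one more tool, called after "Call:" as name(argument=value, ...), one argument or row to a line, values as JSON. jog_arm: Moves the arm, as the interface text tells. Its arguments: {"type":"object","properties":{"motion":{"type":"array"},"force":{"type":"number"}},"required":["motion"]}

```bash
mkdir -p pics
python3 - <<'E'
from cell import status, eyes
import cv2
s=status.observe();print(s)
for n in("scene","top"):
    cv2.imwrite(f"pics/{n}0.png",eyes.grab_frame(n));print(n,eyes.get_calibration(n))
E
```

```text
{'t': 0.0, 'joint_positions': array([ 1.18936922e+00,  2.59181221e-01,  2.07201463e-02,  1.33367674e+00,
       -3.65603857e-05,  1.41819586e+00]), 'joint_vel': array([ 2.27025360e-03, -5.99360787e-05, -2.26864135e-04, -5.84951667e-04,
       -6.07480566e-04, -4.34395569e-04]), 'tau': array([ 1.33988193e-03, -5.55628967e+01,  3.44535470e+01,  1.34172424e-02,
       -2.91492524e-04, -4.26030198e-06]), 'tcp_pos': array([0.12466428, 0.53538452, 0.23065574]), 'tcp_rot': array([ 0.08026513,  0.70259619, -0.08118691,  0.70237084]), 'force': array([-0.33938535,  0.11266696,  0.18743726]), 'wrist_torque': array([ 0.04101119, -0.03270354,  0.06571555]), 'gripper_width': 1.000434522598396}
scene {'fx': 392.245923503242, 'fy': 392.245923503242, 'cx': 256.59557556082297, 'cy': 189.37482455626076, 'R': array([[ 0.03539834,  0.99935173,  0.00656368],
       [ 0.68046969, -0.01929196, -0.73252223],
       [-0.73192073,  0.03039646, -0.68071146]]), 't': array([ 0.04788704, -0.24391414,  1.56576859])}
top {'fx': 377.9864997627404, 'fy': 377.9864997627404, 'cx': 246.77533286327238, 'cy': 187.07046347829203, 'R': array([[-0.06398487, -0.99794022, -0.00461116],
       [-0.97659607,  0.06356578, -0.20547386],
       [ 0.20534374, -0.00864398, -0.97865174]]), 't': array([-0.02937778,  0.45505912,  1.0690187 ])}
```

View pics/scene0.png

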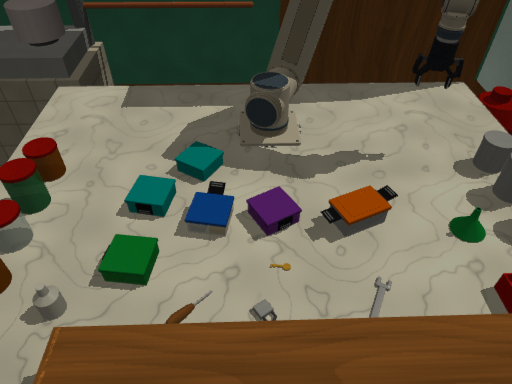

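View pics/top0.png

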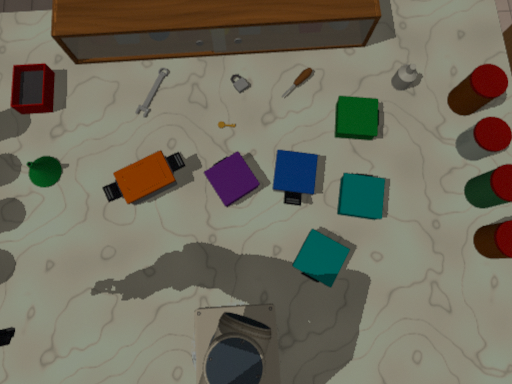

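The top view shows the orange tin at about (145,177), with clips at (112,192) on the left and (177,160) on the right. The blue box is at (296,172). I'll enlarge the tin area.

Run:
```python
import cv2
a=cv2.imread("pics/top0.png")[140:220,90:200];cv2.imwrite("pics/topc.png",cv2.resize(a,None,fx=7,fy=7,interpolation=cv2.INTER_CUBIC))
a=cv2.imread("pics/scene0.png")[175:245,310:410];cv2.imwrite("pics/scenec.png",cv2.resize(a,None,fx=8,fy=8,interpolation=cv2.INTER_CUBIC))
```

```text
(no output)
```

View pics/topc.png

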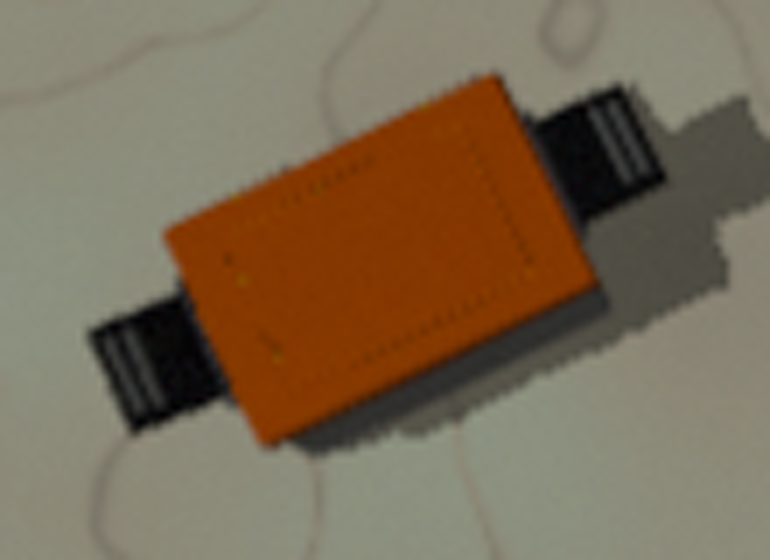

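View pics/scenec.png

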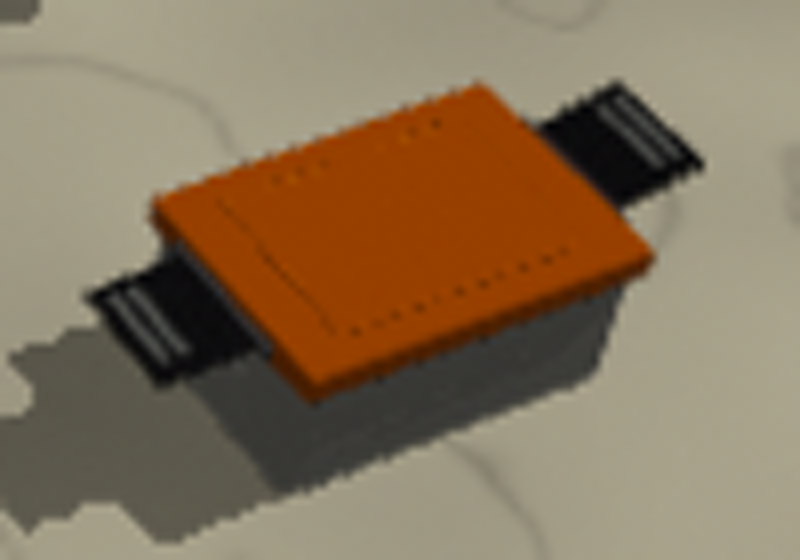

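Top crop: lid corners are (495,75), (598,285), (268,445) and (167,233); the clip tips are near (90,332)/(133,430) and (622,88)/(665,180). Scene crop: lid corners are (482,85), (652,258), (315,390) and (155,203).

```bash
cat > h.py <<'E'
import numpy as np
from cell import eyes
def ray(n,p,z):
    c=eyes.get_calibration(n);d=c["R"].T@np.array([(p[0]-c["cx"])/c["fx"],(p[1]-c["cy"])/c["fy"],1]);o=-c["R"].T@c["t"]
    return o+d*(z-o[2])/d[2]
def proj(n,X):
    c=eyes.get_calibration(n);q=c["R"]@X+c["t"];return np.array([c["fx"]*q[0]/q[2]+c["cx"],c["fy"]*q[1]/q[2]+c["cy"]])
E
python3 - <<'E'
from h import *
from scipy.optimize import least_squares
T=(np.array([(495,75),(598,285),(268,445),(167,233)])+.5)/7-.5+[90,140]
S=(np.array([(482,85),(652,258),(315,390),(155,203)])+.5)/8-.5+[310,175]
t=np.array([ray("top",p,.073) for p in T]);s=np.array([ray("scene",p,.073) for p in S])
for q in(t,s):
    print(q.round(4).tolist(),q.mean(0),[np.linalg.norm(q[i]-q[(i+1)%4]).round(4) for i in range(4)])
    # long edges
c=t.mean(0)
# top: 0 far-right,1 near-right,2 near-left,3 far-left
d=(t[2]+t[3]-t[0]-t[1]);print("yaw top",np.degrees(np.arctan2(-d[0],d[1])))
# scene camera faces robot: right = +y. corners: 0 near robot? 
d=(s[0]+s[1]-s[2]-s[3]);print("yaw scene",np.degrees(np.arctan2(-d[0],d[1])))
# clip angles
yaw=np.arctan2(-(t[2]+t[3]-t[0]-t[1])[0],(t[2]+t[3]-t[0]-t[1])[1])
cen=(t.mean(0)+s.mean(0))/2
ax=np.array([np.cos(yaw),np.sin(yaw),0]);ay=np.array([-np.sin(yaw),np.cos(yaw),0])
print(cen,ax,ay)
obs={('top',1):[(90,332),(133,432)],('top',-1):[(622,86),(667,180)],('scene',1):[(617,82),(704,165)],('scene',-1):[(88,297),(160,386)]}
for sg in(1,-1):
  for a in np.arange(1.4,2.21,.1):
    e=cen+sg*ay*(.079+.042*np.sin(a));e[2]=.066-.042*np.cos(a)
    o=[]
    for n in("top","scene"):
        off,f=((90,140),7) if n=="top" else ((310,175),8)
        m=(np.array(obs[(n,sg)]).mean(0)+.5)/f-.5+off
        o.append((proj(n,e)-m).round(1))
    print(sg,round(a,1),o)
E
```

```text
[[0.5739, 0.1888, 0.073], [0.4803, 0.1478, 0.073], [0.422, 0.2842, 0.073], [0.5142, 0.3262, 0.073]] [0.49761085 0.23675589 0.073     ] [np.float64(0.1021), np.float64(0.1484), np.float64(0.1013), np.float64(0.1498)]
[[0.4261, 0.2868, 0.073], [0.521, 0.3258, 0.073], [0.5818, 0.1892, 0.073], [0.4873, 0.1491, 0.073]] [0.50406669 0.23773573 0.073     ] [np.float64(0.1026), np.float64(0.1495), np.float64(0.1026), np.float64(0.1507)]
yaw top 23.313368553569816
yaw scene 23.960948229648114
[0.50083877 0.23724581 0.073     ] [0.91835407 0.39575979 0.        ] [-0.39575979  0.91835407  0.        ]
1 1.4 [array([2. , 0.6]), array([-1.4,  4.1])]
1 1.5 [array([1.4, 0.5]), array([-0.9,  3.1])]
1 1.6 [array([0.8, 0.2]), array([-0.6,  2.1])]
1 1.7 [array([ 0.4, -0.1]), array([-0.4,  1.1])]
1 1.8 [array([ 0.1, -0.5]), array([-0.2,  0.2])]
1 1.9 [array([-0.1, -1. ]), array([-0.2, -0.6])]
1 2.0 [array([-0.1, -1.5]), array([-0.3, -1.4])]
1 2.1 [array([ 0.1, -2. ]), array([-0.5, -2.2])]
1 2.2 [array([ 0.4, -2.6]), array([-0.8, -2.8])]
-1 1.4 [array([0.8, 0. ]), array([-0.9,  1.2])]
-1 1.5 [array([ 0.7, -0.5]), array([-0.9,  0.3])]
-1 1.6 [array([ 0.5, -0.9]), array([-0.7, -0.7])]
-1 1.7 [array([ 0.1, -1.2]), array([-0.4, -1.7])]
-1 1.8 [array([-0.3, -1.5]), array([-0. , -2.8])]
-1 1.9 [array([-0.9, -1.7]), array([ 0.5, -3.9])]
-1 2.0 [array([-1.7, -1.9]), array([ 1.1, -5. ])]
-1 2.1 [array([-2.5, -1.9]), array([ 1.9, -6.1])]
-1 2.2 [array([-3.4, -1.9]), array([ 2.7, -7.3])]
```

```bash
cat >> h.py <<'E'
from cell import status
from scipy.spatial.transform import Rotation as Ro
cen=np.array([.499,.237,0]);yaw=np.radians(23.6)
ax=np.array([np.cos(yaw),np.sin(yaw),0]);ay=np.array([-np.sin(yaw),np.cos(yaw),0])
def tin(off,z,x=0): return cen+ax*x+ay*off+np.array([0,0,z])
def rel(P):
    s=status.observe();R=Ro.from_quat(s["tcp_rot"])
    return R.inv().apply(np.array(P)-s["tcp_pos"]).round(4)
def where():
    s=status.observe();d=s["tcp_pos"]-cen
    R=Ro.from_quat(s["tcp_rot"]).as_matrix()
    print("t",round(s["t"],2),"tin xyz",np.round([d@ax,d@ay,d[2]],4),"F tin",np.round([s["force"]@ax,s["force"]@ay,s["force"][2]],2),"w",round(s["gripper_width"],2))
    print("tool axes in tin frame\n",np.round(np.array([ax,ay,[0,0,1]])@R,3)); print("q",s["joint_positions"].round(2))
E
python3 - <<'E'
from h import *
where()
s=status.observe();R=Ro.from_quat(s["tcp_rot"])
for sg in(1,-1):
  G=Ro.from_matrix(np.array([[0,0,-1],-sg*ax,-0*ax]).T) if 0 else None
  y=sg*ax; x=np.array([0,0,-1.]); z=np.cross(x,y)
  G=Ro.from_matrix(np.array([x,y,z]).T)
  print(sg,(R.inv()*G).as_rotvec().round(3))
for P in (tin(.118,.14),tin(.118,.10)): print(P,rel(P))
E
```

```text
t 0.1 tin xyz [-0.2235  0.4233  0.2307] F tin [-0.5  -0.06 -0.53] w 1.0
tool axes in tin frame
 [[-0.001  0.598  0.802]
 [-0.001  0.802 -0.598]
 [-1.    -0.001 -0.   ]]
q [ 1.19  0.26  0.02  1.33 -0.    1.42]
1 [0.93  0.    0.001]
-1 [-2.212e+00 -1.000e-03  0.000e+00]
[0.45175881 0.3451308  0.14      ] [ 0.0908 -0.111   0.3617]
[0.45175881 0.3451308  0.1       ] [ 0.1308 -0.111   0.3617]
```

Call:
jog_arm(
  motion=[
    [[0.011, -0.014, 0.045, 0.12, 0, 0, 0], [0.022, -0.028, 0.09, 0.24, 0, 0, 0], [0.034, -0.042, 0.136, 0.36, 0, 0, 0], [0.045, -0.056, 0.181, 0.48, 0, 0, 0], [0.057, -0.07, 0.226, 0.6, 0, 0, 0], [0.068, -0.083, 0.271, 0.72, 0, 0, 0], [0.08, -0.097, 0.316, 0.83, 0, 0, 0], [0.091, -0.111, 0.362, 0.93, 0, 0, 0]],
  ],
  force=40,
)

```text
t: 1.1
tcp_pos: [0.4532, 0.3444, 0.1396]
tcp_rot: [0.388, 0.591, -0.388, 0.591]
force: [0.2, 0.9, 0.8]
gripper_width: -0.002
```

Run:
```python
from h import *
import cv2
where();print(rel(tin(.118,.10)))
for n in("scene","wrist"): cv2.imwrite(f"pics/{n}1.png",eyes.grab_frame(n))
```

```text
t 1.1 tin xyz [0.001  0.1168 0.1396] F tin [0.51 0.72 0.79] w -0.0
tool axes in tin frame
 [[-0.001  1.    -0.003]
 [ 0.    -0.003 -1.   ]
 [-1.    -0.001 -0.   ]]
q [ 0.5   0.33 -0.11  1.13  0.    1.66]
[ 0.0396 -0.001  -0.0012]
```

View pics/wrist1.png

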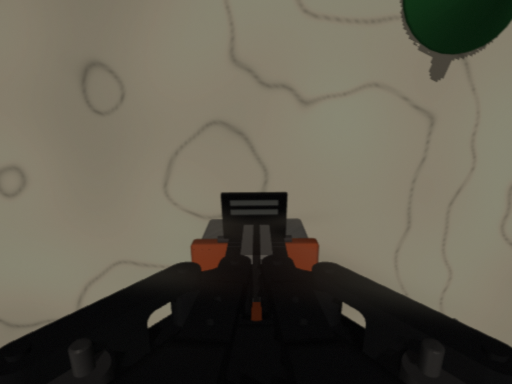

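View pics/scene1.png

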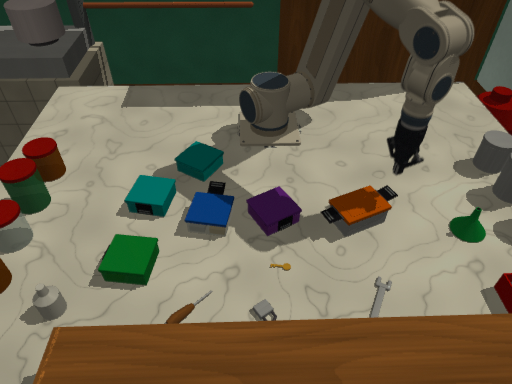

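Wrist picture: the left clip's end spans (222,193)–(287,193), directly ahead of the shut fingers and centred. Next I compare this with the model.

Run:
```python
from h import *
for a in (1.6,1.7,1.8,1.9):
  print(a,[proj("wrist",tin(.079+.042*np.sin(a),.066-.042*np.cos(a),x)).round(1) for x in(-.025,.025)])
print([proj("wrist",tin(.079+u,z,0)).round(1) for u,z in ((.1168-.079+.011,.1396),(.1168-.079-.011,.1396))])
```

```text
1.6 [array([219.8, 193.9]), array([284.2, 193.5])]
1.7 [array([219.1, 195.8]), array([284.7, 195.4])]
1.8 [array([218.5, 198.3]), array([285.2, 197.9])]
1.9 [array([217.9, 201.3]), array([285.7, 200.9])]
[array([249.9, 218.3]), array([250.4, 256.1])]
```

Call:
jog_arm(
  motion=[
    [[0.03, 0, 0, 0, 0, 0, 0], [0.05, 0, 0, 0, 0, 0, 0], [0.065, 0, 0, 0, 0, 0, 0], [0.08, 0, 0.001, 0, 0, 0, 0], [0.09, 0, 0.003, 0, 0, 0, 0], [0.1, 0, 0.006, 0, 0, 0, 0], [0.107, 0, 0.009, 0, 0, 0, 0], [0.107, 0, 0.012, 0, 0, 0, 0]],
  ],
)

```text
t: 2.2
tcp_pos: [0.4567, 0.3342, 0.0328]
tcp_rot: [0.387, 0.592, -0.387, 0.591]
force: [-0.0, 1.4, -0.0]
gripper_width: 0.001
```

Run:
```python
from h import *
import cv2
where()
a=eyes.grab_frame("scene")[130:250,310:430];cv2.imwrite("pics/scene2.png",cv2.resize(a,None,fx=5,fy=5,interpolation=cv2.INTER_CUBIC))
```

```text
t 2.2 tin xyz [0.0002 0.106  0.0328] F tin [ 0.53  1.31 -0.01] w 0.0
tool axes in tin frame
 [[-0.001  1.     0.   ]
 [ 0.     0.    -1.   ]
 [-1.    -0.001 -0.   ]]
q [ 0.48  0.42 -0.28  0.87  0.    1.64]
```

View pics/scene2.png

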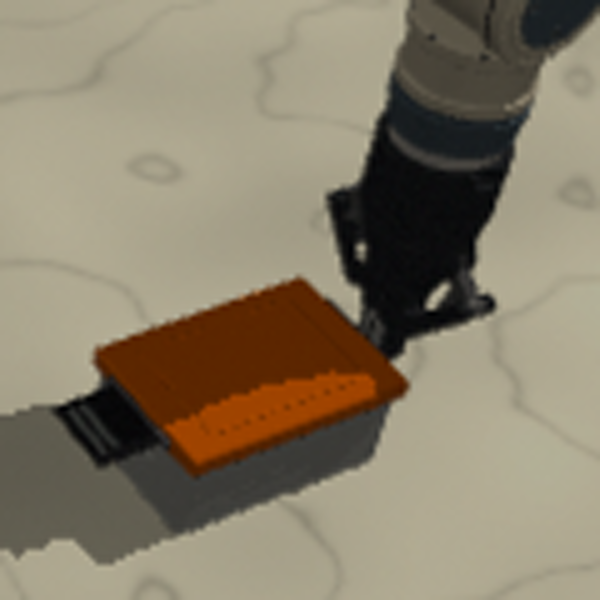

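The finger is down outside the left end, the clip has partly swung down, and the tin hasn't moved. Now pressing inward gently.

Call:
jog_arm(
  motion=[
    [[0, 0, 0.002, 0, 0, 0, 0], [0, 0, 0.004, 0, 0, 0, 0], [0, 0, 0.006, 0, 0, 0, 0], [0, 0, 0.008, 0, 0, 0, 0]],
  ],
)

```text
t: 2.75
tcp_pos: [0.4602, 0.3271, 0.0334]
tcp_rot: [0.387, 0.592, -0.387, 0.592]
force: [-1.2, 1.2, -1.1]
gripper_width: -0.004
```

```bash
python3 -c "
from h import *
where()"
```

```text
t 2.75 tin xyz [0.0005 0.098  0.0334] F tin [-0.63  1.56 -1.14] w -0.0
tool axes in tin frame
 [[ 0.  1.  0.]
 [ 0.  0. -1.]
 [-1.  0. -0.]]
q [ 0.47  0.41 -0.29  0.87  0.    1.63]
```

Call:
jog_arm(
  motion=[
    [[0, 0, 0.001, 0, 0, 0, 0], [0, 0, 0.002, 0, 0, 0, 0], [0, 0, 0.002, 0, 0, 0, 0]],
  ],
)

```text
t: 3.12
tcp_pos: [0.461, 0.3252, 0.0333]
tcp_rot: [0.387, 0.592, -0.387, 0.592]
force: [-0.9, 0.5, 0.0]
gripper_width: -0.0
```

```bash
python3 -c "
from h import *
where()"
```

```text
t 3.12 tin xyz [0.0005 0.096  0.0333] F tin [-0.64  0.85  0.02] w -0.0
tool axes in tin frame
 [[-0.  1. -0.]
 [-0. -0. -1.]
 [-1. -0.  0.]]
q [ 0.47  0.41 -0.29  0.87 -0.    1.62]
```

Call:
jog_arm(
  motion=[
    [[0, 0, 0.001, 0, 0, 0, 0], [0, 0, 0.001, 0, 0, 0, 0]],
  ],
)

```text
t: 3.38
tcp_pos: [0.4613, 0.3243, 0.0332]
tcp_rot: [0.387, 0.592, -0.387, 0.592]
force: [-0.3, 0.4, -0.1]
gripper_width: -0.004
```

Call:
jog_arm(
  motion=[
    [[0, 0, 0.001, 0, 0, 0, 0], [0, 0, 0.001, 0, 0, 0, 0]],
  ],
)

```text
t: 3.62
tcp_pos: [0.4618, 0.3234, 0.0333]
tcp_rot: [0.387, 0.592, -0.387, 0.592]
force: [-0.2, 1.2, 0.3]
gripper_width: -0.003
```

Run:
```python
from h import *
import cv2
where()
a=eyes.grab_frame("top")[140:230,80:200];cv2.imwrite("pics/top3.png",cv2.resize(a,None,fx=6,fy=6,interpolation=cv2.INTER_CUBIC))
a=eyes.grab_frame("scene")[130:250,310:430];cv2.imwrite("pics/scene3.png",cv2.resize(a,None,fx=5,fy=5,interpolation=cv2.INTER_CUBIC))
```

```text
t 3.62 tin xyz [0.0004 0.0941 0.0333] F tin [0.3  1.13 0.3 ] w -0.0
tool axes in tin frame
 [[-0.  1.  0.]
 [-0.  0. -1.]
 [-1. -0.  0.]]
q [ 0.46  0.41 -0.29  0.87 -0.    1.62]
```

View pics/top3.png

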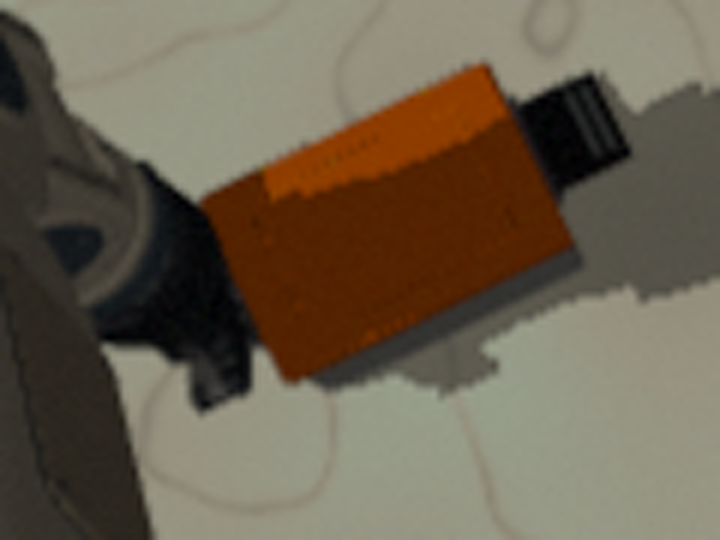

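View pics/scene3.png

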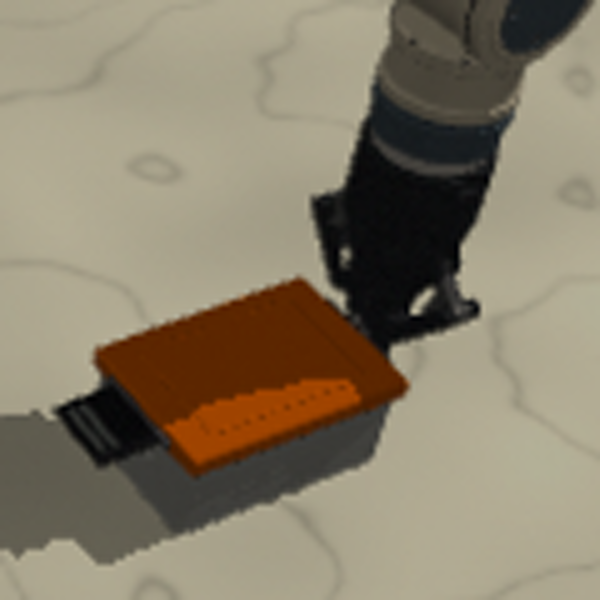

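The tin still hasn't moved and there's no stop force yet, so I continue in small steps.

Call:
jog_arm(
  motion=[
    [[0, 0, 0.001, 0, 0, 0, 0], [0, 0, 0.001, 0, 0, 0, 0]],
  ],
)

```text
t: 3.98
tcp_pos: [0.4618, 0.3232, 0.0333]
tcp_rot: [0.387, 0.592, -0.387, 0.591]
force: [-1.8, 5.2, -1.8]
gripper_width: -0.002
```

Call:
jog_arm(
  motion=[
    [[0, 0, 0.001, 0, 0, 0, 0], [0, 0, 0.001, 0, 0, 0, 0]],
  ],
)

```text
t: 4.22
tcp_pos: [0.4618, 0.3232, 0.0333]
tcp_rot: [0.387, 0.593, -0.386, 0.591]
force: [-4.6, 9.2, -1.0]
gripper_width: -0.001
```

```bash
python3 -c "
from h import *
where()"
```

```text
t 4.22 tin xyz [0.0004 0.0939 0.0333] F tin [-0.51 10.3  -0.98] w -0.0
tool axes in tin frame
 [[ 0.     1.     0.001]
 [ 0.003  0.001 -1.   ]
 [-1.     0.    -0.003]]
q [ 0.46  0.41 -0.29  0.87  0.    1.62]
```

Left clip met its stop: about 10 N with the fingers at rest and the tin unmoved. Backing out, rising, and checking the room next to the purple box.

Call:
jog_arm(
  motion=[
    [[0, 0, -0.015, 0, 0, 0, 0], [-0.01, 0, -0.03, 0, 0, 0, 0], [-0.06, 0, -0.03, 0, 0, 0, 0], [-0.11, 0, -0.02, 0, 0, 0, 0], [-0.11, 0, 0.03, 0, 0, 0, 0], [-0.11, 0, 0.09, 0, 0, 0, 0], [-0.11, 0, 0.15, 0, 0, 0, 0], [-0.11, 0, 0.21, 0, 0, 0, 0]],
  ],
)

```text
t: 5.22
tcp_pos: [0.5473, 0.1282, 0.1443]
tcp_rot: [0.387, 0.591, -0.387, 0.592]
force: [1.0, 0.9, -0.3]
gripper_width: -0.002
```

Run:
```python
from h import *
import cv2
where()
for p in((206,178),(232,205),(236,153),(259,183)):
    q=ray("top",p,.056)-cen; print(p,np.round([q@ax,q@ay],3))
for n in ("scene","wrist"): cv2.imwrite(f"pics/{n}4.png",eyes.grab_frame(n))
a=cv2.imread("pics/scene4.png")[130:250,310:430];cv2.imwrite("pics/scene4c.png",cv2.resize(a,None,fx=5,fy=5,interpolation=cv2.INTER_CUBIC))
print(rel(tin(-.118,.10)))
```

```text
t 5.22 tin xyz [ 0.0007 -0.1191  0.1443] F tin [ 1.27  0.39 -0.29] w -0.0
tool axes in tin frame
 [[ 0.001  1.     0.001]
 [-0.001  0.001 -1.   ]
 [-1.     0.001  0.001]]
q [ 0.08  0.32 -0.12  1.13 -0.    1.24]
(206, 178) [-0.083 -0.157]
(232, 205) [-0.19  -0.189]
(236, 153) [-0.056 -0.27 ]
(259, 183) [-0.169 -0.289]
[ 0.0439 -0.0009 -0.0046]
```

View pics/wrist4.png

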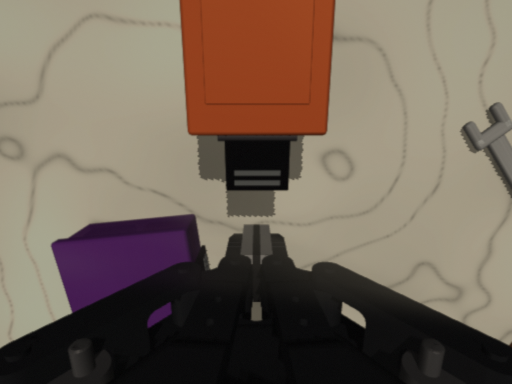

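View pics/scene4c.png

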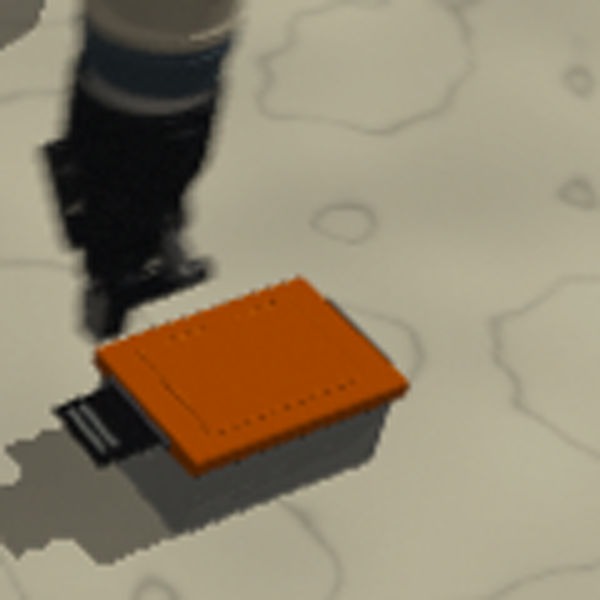

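Left clip is folded out of sight against the end, and the tin's corners are unchanged. In the wrist view the right clip's end is at row 190 (columns 225–289).

Run:
```python
from h import *
for a in (1.4,1.5,1.6,1.7):
  print(a,[proj("wrist",tin(-.079-.042*np.sin(a),.066-.042*np.cos(a),x)).round(1) for x in(-.025,.025)])
```

```text
1.4 [array([223.4, 194.1]), array([283.8, 193.8])]
1.5 [array([222.8, 196.1]), array([284.3, 195.8])]
1.6 [array([222.3, 197.6]), array([284.8, 197.3])]
1.7 [array([221.7, 198.7]), array([285.3, 198.4])]
```

Call:
jog_arm(
  motion=[
    [[0.03, 0, -0.002, 0, 0, 0, 0], [0.055, 0, -0.002, 0, 0, 0, 0], [0.07, 0, -0.002, 0, 0, 0, 0], [0.083, 0, -0.003, 0, 0, 0, 0], [0.094, 0, -0.006, 0, 0, 0, 0], [0.104, 0, -0.009, 0, 0, 0, 0], [0.111, 0, -0.012, 0, 0, 0, 0], [0.111, 0, -0.014, 0, 0, 0, 0]],
  ],
)

```text
t: 6.32
tcp_pos: [0.5407, 0.1421, 0.0318]
tcp_rot: [0.387, 0.592, -0.387, 0.592]
force: [0.3, -0.3, -0.2]
gripper_width: 0.003
```

Run:
```python
from h import *
import cv2
where()
a=eyes.grab_frame("scene")[130:250,290:410];cv2.imwrite("pics/scene5.png",cv2.resize(a,None,fx=5,fy=5,interpolation=cv2.INTER_CUBIC))
```

```text
t 6.33 tin xyz [ 0.0002 -0.1037  0.0318] F tin [ 0.15 -0.44 -0.19] w 0.0
tool axes in tin frame
 [[-0.001  1.     0.   ]
 [-0.     0.    -1.   ]
 [-1.    -0.001  0.   ]]
q [ 0.11  0.41 -0.3   0.86 -0.    1.27]
```

View pics/scene5.png

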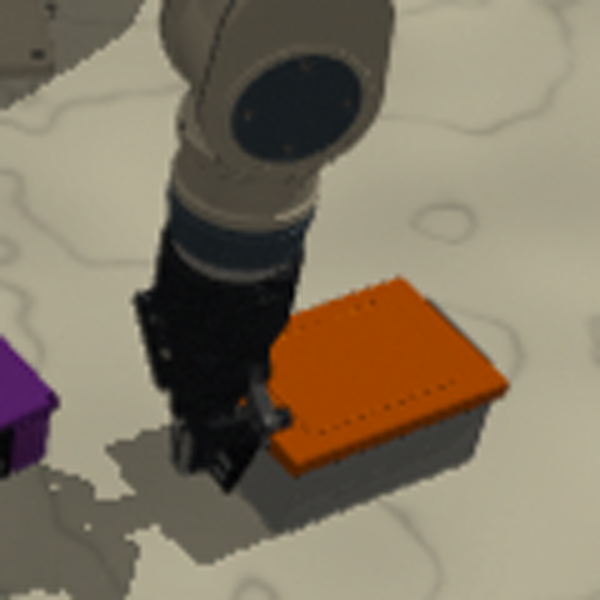

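The finger is down outside the right end, behind the partly folded clip, with the tin unmoved. I now press inward, expecting the stop at about −0.094.

Call:
jog_arm(
  motion=[
    [[0, 0, -0.002, 0, 0, 0, 0], [0, 0, -0.004, 0, 0, 0, 0], [0, 0, -0.006, 0, 0, 0, 0], [0, 0, -0.007, 0, 0, 0, 0], [0, 0, -0.007, 0, 0, 0, 0]],
  ],
)

```text
t: 7.0
tcp_pos: [0.5382, 0.1486, 0.0323]
tcp_rot: [0.387, 0.592, -0.387, 0.592]
force: [0.7, -0.9, -0.1]
gripper_width: 0.003
```

Call:
jog_arm(
  motion=[
    [[0, 0, -0.001, 0, 0, 0, 0], [0, 0, -0.001, 0, 0, 0, 0]],
  ],
)

```text
t: 7.25
tcp_pos: [0.5378, 0.1494, 0.0323]
tcp_rot: [0.387, 0.592, -0.387, 0.592]
force: [1.3, -2.3, -0.5]
gripper_width: -0.003
```

Call:
jog_arm(
  motion=[
    [[0, 0, -0.001, 0, 0, 0, 0], [0, 0, -0.001, 0, 0, 0, 0]],
  ],
)

```text
t: 7.5
tcp_pos: [0.5374, 0.1504, 0.0323]
tcp_rot: [0.387, 0.592, -0.387, 0.592]
force: [0.7, -1.1, 0.1]
gripper_width: 0.002
```

```bash
python3 -c "
from h import *
where()"
```

```text
t 7.5 tin xyz [ 0.0005 -0.0948  0.0323] F tin [ 0.19 -1.26  0.05] w 0.0
tool axes in tin frame
 [[-0.  1.  0.]
 [ 0.  0. -1.]
 [-1. -0. -0.]]
q [ 0.12  0.4  -0.3   0.86  0.    1.28]
```

Call:
jog_arm(
  motion=[
    [[0, 0, -0.001, 0, 0, 0, 0], [0, 0, -0.001, 0, 0, 0, 0]],
  ],
)

```text
t: 7.75
tcp_pos: [0.537, 0.1512, 0.0323]
tcp_rot: [0.387, 0.592, -0.387, 0.592]
force: [1.3, -1.1, -0.5]
gripper_width: 0.001
```

Call:
jog_arm(
  motion=[
    [[0, 0, -0.001, 0, 0, 0, 0], [0, 0, -0.001, 0, 0, 0, 0]],
  ],
)

```text
t: 8.0
tcp_pos: [0.5366, 0.1522, 0.0323]
tcp_rot: [0.387, 0.592, -0.387, 0.592]
force: [1.2, -0.4, -0.3]
gripper_width: -0.002
```

Call:
jog_arm(
  motion=[
    [[0, 0, -0.001, 0, 0, 0, 0], [0, 0, -0.001, 0, 0, 0, 0]],
  ],
)

```text
t: 8.25
tcp_pos: [0.5362, 0.1531, 0.0323]
tcp_rot: [0.387, 0.592, -0.387, 0.592]
force: [0.5, -1.2, -0.1]
gripper_width: -0.001
```

Call:
jog_arm(
  motion=[
    [[0, 0, -0.001, 0, 0, 0, 0], [0, 0, -0.001, 0, 0, 0, 0]],
  ],
)

```text
t: 8.5
tcp_pos: [0.5358, 0.154, 0.0323]
tcp_rot: [0.387, 0.592, -0.387, 0.592]
force: [0.2, -0.4, -1.4]
gripper_width: 0.004
```

Run:
```python
from h import *
import cv2
where()
a=eyes.grab_frame("scene")[130:250,290:410];cv2.imwrite("pics/scene6.png",cv2.resize(a,None,fx=5,fy=5,interpolation=cv2.INTER_CUBIC))
```

```text
t 8.5 tin xyz [ 0.0005 -0.0908  0.0323] F tin [ 0.07 -0.43 -1.41] w 0.0
tool axes in tin frame
 [[-0.  1.  0.]
 [ 0.  0. -1.]
 [-1. -0. -0.]]
q [ 0.13  0.4  -0.3   0.86  0.    1.29]
```

View pics/scene6.png

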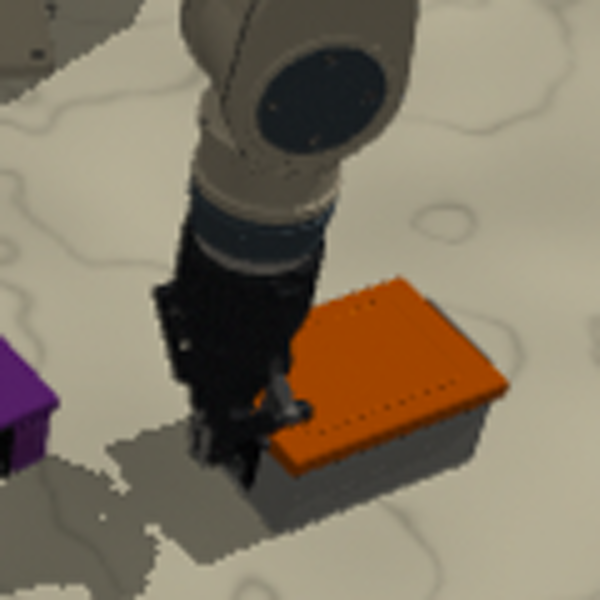

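Still free and the tin hasn't moved, consistent with the 2–3 mm offset seen in the wrist view. Continuing.

Call:
jog_arm(
  motion=[
    [[0, 0, -0.001, 0, 0, 0, 0], [0, 0, -0.001, 0, 0, 0, 0]],
  ],
)

```text
t: 8.8
tcp_pos: [0.5355, 0.1547, 0.0323]
tcp_rot: [0.387, 0.592, -0.387, 0.592]
force: [0.6, -3.1, -0.7]
gripper_width: -0.002
```

Call:
jog_arm(
  motion=[
    [[0, 0, -0.001, 0, 0, 0, 0], [0, 0, -0.001, 0, 0, 0, 0]],
  ],
)

```text
t: 9.05
tcp_pos: [0.5355, 0.1547, 0.0323]
tcp_rot: [0.387, 0.591, -0.388, 0.592]
force: [2.9, -7.7, -1.9]
gripper_width: 0.002
```

Stop reached at about 8 N with the position held. Backing out and rising.

Call:
jog_arm(
  motion=[
    [[0, 0, 0.015, 0, 0, 0, 0], [-0.01, 0, 0.027, 0, 0, 0, 0], [-0.06, 0, 0.027, 0, 0, 0, 0], [-0.12, 0, 0.027, 0, 0, 0, 0], [-0.16, 0, 0.04, 0, 0, 0, 0], [-0.16, 0, 0.06, 0, 0, 0, 0], [-0.16, 0, 0.06, 0, 0, 0, 0]],
  ],
)

```text
t: 9.93
tcp_pos: [0.5594, 0.0993, 0.1921]
tcp_rot: [0.388, 0.591, -0.388, 0.591]
force: [-0.7, 0.3, -0.6]
gripper_width: 0.002
```

Run:
```python
from h import *
import cv2
where()
s=eyes.grab_frame("scene");t=eyes.grab_frame("top")
cv2.imwrite("pics/scene7.png",s);cv2.imwrite("pics/top7.png",t);cv2.imwrite("pics/wrist7.png",eyes.grab_frame("wrist"))
f=lambda a:cv2.resize(a,None,fx=5,fy=5,interpolation=cv2.INTER_CUBIC)
cv2.imwrite("pics/scene7c.png",f(s[165:265,280:430]));cv2.imwrite("pics/top7c.png",f(t[130:230,80:220]))
o=cv2.imread("pics/scene0.png");d=cv2.absdiff(o,s).max(2)
cv2.imwrite("pics/b7.png",f(np.hstack([o[170:240,180:240],s[170:240,180:240]])))
```

```text
t 9.93 tin xyz [ 0.0002 -0.1503  0.1921] F tin [-0.51  0.59 -0.6 ] w 0.0
tool axes in tin frame
 [[-0.     1.    -0.002]
 [ 0.    -0.002 -1.   ]
 [-1.    -0.    -0.   ]]
q [ 0.03  0.3  -0.02  1.25  0.    1.19]
```

View pics/scene7c.png

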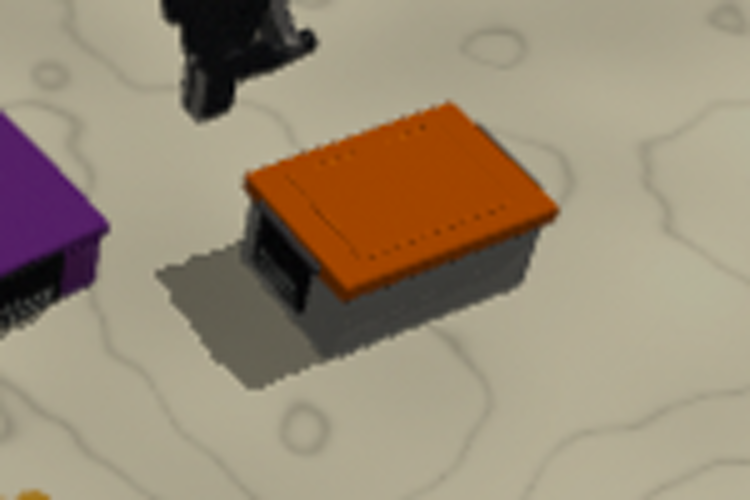

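View pics/top7c.png

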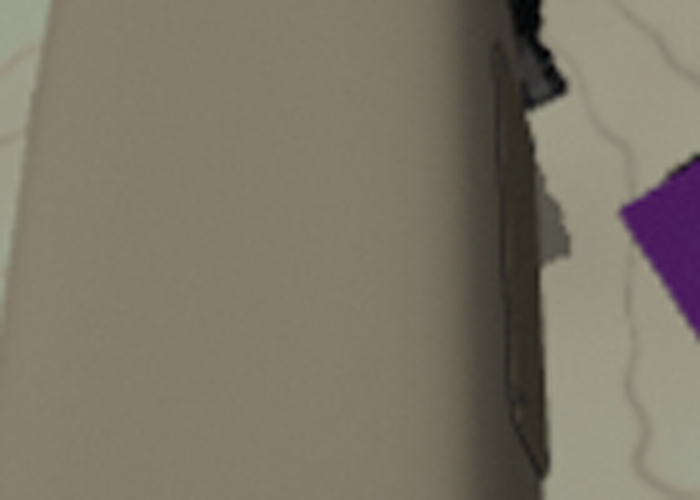

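View pics/wrist7.png

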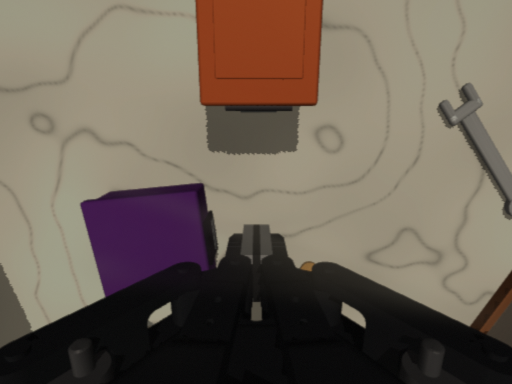

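View pics/b7.png

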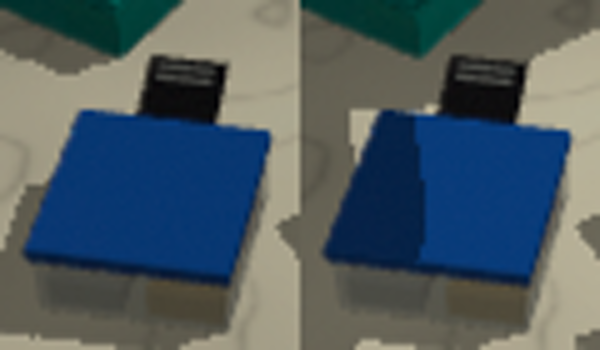

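Both clips are folded. The right one shows flat on the end at (285,265) in the scene crop, and nothing sticks out at the left end. The tin's near corner is still at pixel (350,224), and the blue clip is still open. Handing in.

```bash
python3 -c "
from cell import order
print(order.sign_off())"
```

```text
the job is handed in; nothing more can be done
None
```

Both black clips on the orange-lidded tin are folded down, left first and then right, and the job was handed in about 10 s into the 38 s limit. I pushed each one down and inward with the shut fingers until it met its stop, at about 10 N on the left and 8 N on the right.

**What the last checks showed:**
- **Right clip:** it lies flat against the end of the tin in the scene picture.
- **Left clip:** nothing sticks out past the lid. That side faces away from the scene camera and the arm blocked the last top view, so I rely on the firm stop and on nothing showing past the lid.
- **Tin:** the lid's near corner is at the same pixel as before, so the tin did not visibly move.
- **Blue box:** its clip looks the same as at the start and is still open.
- **Arm:** it was clear of everything when I handed in.

**Disagreement:** the scene and top cameras differed by about 6 mm in the tin's x position. The wrist camera put the clip ends 2–4 mm farther along the tin than my estimate. So I found the final stops by force in 1 mm steps; the two stops were about 4 mm apart in distance from my estimated centre.

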